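# Clamp a glued plaster model with the ratchet bench clamp

## Task

The cracked base of the white plaster model in the bench clamp has just been glued: stand the L-section steel straightedge on the clamp's bed, tall face flush against the model's flat heel, foot towards the trigger, about centred, and let go of it. Then pump the ratchet trigger, never pushing the jaw itself, until the sprung pressure plate bears on the straightedge with its springs about half pressed in; pressed right in, it crushes the plaster. Leave the tube, marker and spare model alone, and finish still holding the trigger squeezed so the model stays gripped.

Things in the scene. Friction and masses are not known exactly. Their poses are not given: they have to be found in the camera images.
- clamp: bench clamp fixed to the worktop: bed 340 x 100 mm, top 10 mm high, carrying in a row along its x axis a grey housing with upright grip and trigger, a sliding steel bar with the moving jaw, free bed, a fixed V jaw. Origin under the bed's middle, x from trigger end to V jaw (to the robot's left, within 15 degrees), z up. The bar (36 mm high) sticks out up to 41 mm beyond the bed at the -x end
- squeeze_point (a point): where to take hold, 123 mm above the worktop; axes as the clamp's. Back of the fixed upright grip (15 mm thick, 22 wide, top 152 mm high): 12.5 mm behind it (-x). Front of the trigger: 35 mm ahead (+x) released, 11.5 mm ahead fully squeezed. Fingers pointing down, closing along x, centred here, pump by opening (78 mm or more) and closing (24 mm) alone
- trigger_front (a point): point on the trigger's front face at gripping height: 35 mm ahead of squeeze_point (clamp's x) released, 11.5 mm fully squeezed
- clamp_bar: sliding bar with the moving aluminium jaw (54 mm wide, 17 to 47 mm above the worktop) and the pressure plate ahead of it; slides 74 mm at most along the clamp's x. Not to be pushed by hand
- plate_front (a point): centre of the pressure plate's rubber front face (48 mm wide, 18 to 45 mm above the worktop); axes as the clamp's. It starts some 35 to 55 mm short of the straightedge's place
- bed_seat (a point): fixed point on the bed's top, on the clamp's axis, where the model's heel stands (within 2 mm) once the model is pressed into the fixed V jaw (rubber lined, 20 mm high) at the bed's +x end; axes as the clamp's
- study_model: loose white plaster dental model, dark crack line across the back of its base, 54 x 66 x 32 mm, 0.11 kg, on the bed with its front to the V jaw and up to 7 mm short of it. Origin: centre of underside; x points out of the flat heel, towards the trigger (against the clamp's x). Base 16 mm high; teeth start 18 mm in from the heel, 32 mm high
- model_heel (a point): middle of the model's flat heel face, 26 mm from the model's origin along its x, 14 mm above the bed; axes as the model's
- straightedge: loose L-section steel straightedge, 0.2 kg, standing on its foot right of the clamp: tall leg 8 mm thick, 46 high, 100 long (along its y); foot 16 mm wide, 5 thick, behind the leg (-x). Origin: underside, middle of the leg; x points out of the flat tall face, 4 mm from the origin. Take it from above across the leg, fingertips 20 mm or more above its underside, to clear the model's base
- edge_face (a point): point on the straightedge's flat tall face, at mid-length, 14 mm above its underside; axes as the straightedge's
- cement_tube: bystander: tube of cement, 146 mm long, lying behind and right of the clamp
- spare_model: bystander: another plaster model, yellowish, on the worktop at the far right; not to be used
- marker: bystander: marker pen, 135 mm long, lying at the right front
- trigger: black trigger lever, the part to squeeze: 19 mm wide, 8 thick, top 152 mm high; origin at its pivot, 56 mm below gripping height. Swings 0.42 rad, a spring returns it (4 to 7 N). A squeeze drives the bar 10 mm to the V jaw by a pawl on a 3 mm rack: 1 mm per 2.2 mm at the trigger, up to 3 mm lost until the pawl catches. On release a second pawl holds the bar; it may slip back 3 mm
- pressure_plate: rubber-faced plate ahead of the moving jaw on two pins with coil springs; it can be pressed back 14 mm towards the jaw: 2 N at first, 1.2 N more per mm (10 N half way, 19 N right in). Its origin is on no visible point: use point plate_front
- jaw_front (a point): centre of the moving jaw's front face; axes as the clamp's. Along the clamp's x, plate_front is 20 mm ahead of it with the springs free, 13 mm half pressed in, 6 mm right in; 9.5 to 16.5 mm counts as about half
Not all that is in view belongs to the job. Leave any turquoise look-alike of the straightedge alone. What is shaped like the study_model but green is not meant.

How it is judged:
On the way, in this order (a step that is already met when the one before it is completed fails the run):
1. the straightedge stands on the bed flush against the model's heel, centred, let go, before the pressure plate touches it (x of edge_face in the frame of model_heel between -0.004 and 0.004 m and y of edge_face in the frame of model_heel between -0.018 and 0.018 m and angle between the x axis of straightedge and the x axis of study_model, either way round below 0.08 rad and angle between straightedge's own z axis and vertical below 0.07 rad and z of straightedge in the frame of bed_seat between -0.003 and 0.003 m and contact force between the fingers and straightedge below 0.3 N and contact force between pressure_plate and straightedge below 0.5 N), for 0.2 s.
2. the trigger is squeezed and the pressure plate has come to bear on the straightedge (contact force between pressure_plate and straightedge above 2 N and contact force between the fingers and trigger above 2 N), for 0.1 s.
At the end, for the whole second after the job is handed in: Fingers hold the trigger squeezed (over 3 N, front 3 mm or more off rest); plate pressed in 3.5 to 10.5 mm, 4 N on straightedge and model; model upright, in the V jaw within 4 mm; straightedge let go, upright on the bed, flush within 3 mm and 0.06 rad, centred within 18 mm (x of edge_face in the frame of model_heel between -0.004 and 0.003 m and y of edge_face in the frame of model_heel between -0.018 and 0.018 m and angle between the x axis of straightedge and the x axis of study_model, either way round below 0.06 rad and angle between straightedge's own z axis and vertical below 0.07 rad and z of straightedge in the frame of bed_seat between -0.003 and 0.003 m and contact force between the fingers and straightedge below 0.3 N and x of plate_front in the frame of jaw_front between 0.0095 and 0.0165 m and contact force between pressure_plate and straightedge above 4 N and contact force between straightedge and study_model above 4 N and x of model_heel in the frame of bed_seat between -0.004 and 0.004 m and contact force between the fingers and trigger above 3 N and x of trigger_front in the frame of squeeze_point below 0.032 m and angle between study_model's own z axis and vertical below 0.12 rad and linear speed of study_model below 0.01 m/s); the arm keeps its last pose, push and grip.
It fails at once if the pressure plate is pressed right in (over 12.8 of 14 mm): the plaster is crushed (x of plate_front in the frame of jaw_front below 0.0072 m).
It fails at once if the robot pushes the jaw, plate or bar itself with over 6 N (contact force between the arm and clamp_bar above 6 N).
It fails at once if the model is tipped or knocked out of the clamp (angle between study_model's own z axis and vertical above 0.3 rad or distance of study_model from where it was at the start of the episode above 0.03 m).
It fails at once if the tube, the spare model or the marker is moved over 25 mm (distance of any of cement_tube, spare_model, marker from where it was at the start of the episode above 0.025 m).
It also fails if it takes over 72 s, if anything falls off the work surface, if the arm or the gripper's body presses on something with over 40 N, if the wrist force passes 120 N, or if a joint passes its speed limit or range.

## Robot

A 6-joint arm with a two-finger parallel gripper is mounted at the origin on a cart in front of the work surface, level with it; the furniture and walls round the work are solid. World frame = base frame: x ahead of the robot, y to its left, z up, the work surface at z = 0. Lengths are in m, angles in rad, forces in N, time in s.
With the tool pointing down it reaches from about 0.375 to 0.9 m from the base axis. Payload 3.1 kg.
Tool frame: the origin (TCP) lies at the very end of the fingers, on their centre line; the grasp point (between the pads) lies 19 mm behind it (manip.tcp_to_grasp is the distance from the TCP to the grasp point, in m); z points along the fingers, y is the line along which they close (so a half turn about z gives the same grasp; the last joint's range is limited). The gripper opens to 85 mm and grips with 20 to 120 N. Pads are 22 mm wide; open, the fingers measure 114 mm over their backs; the gripper's body (76 mm by 85 mm) begins 54 mm behind the grasp point. The pads swing forward as they close: fully open they stand 13 mm farther back than shut.
Start: joints at [0.996, 0.527, 1.433, -0, 1.181, -0.178], TCP at [0.242, 0.576, 0.231] pointing down, gripper open.
Joint ranges: [-3.08, 3.08], [-0.75, 2.2], [0.22, 2.44], [-1.43, 4.57], [0, 2.65], [-2.85, 2.85]. Speed limits (rad/s): [2.79, 2.79, 3.14, 3.14, 3.14, 3.14].

## Interface

Orientations are given as a unit quaternion [x, y, z, w].
In Python, from station import manip gives the robot as it stands. The module is installed in compiled form; this text tells all that it offers.
- The arm moves only by the tool step_arm, never from a script. Its argument "commands" is one flat list of numbers, 6 for each row, row after row: the shift along the tool's x, y, z in m, then the turn, a rotation vector about the tool's x, y, z in degrees. A call has exactly 10 rows; each row is the pose to reach, as a shift and turn from the pose commanded when the call began, along the tool's axes at that moment; what a row does not reach only later rows make up. A row lasts 1/10 s, in which the tool goes at most 50 mm and 8.59 degrees, less where a joint would pass 70% of its speed; a pose out of reach is approached as far as the arm can. A call with a gripper value outside its range is refused whole. "jaw" is the opening in per cent of the stroke, from 0 (shut) to 100 (fully open), set as the call begins (left out, the last holds). The fingers move at their own pace and stop on an object; "grip_force" is the grip in N (left out, the last holds). Time passes only in rows, so rows that repeat a pose let the fingers close, or fill a call up. It gives the time, the measured TCP pose, the force, the opening and the grip force at its end, in the units of the state.
- manip.sense(): the state, without advancing time (a new reading comes with each control period).
- manip.snapshot(name): name is "scene" or "side" or "wrist"; returns a dict with "pixels" (384x512x3 uint8, blue, green, red), "fx", "fy", "cx", "cy" (pixels), "R" (3x3) and "t" (3): a world point X has camera coordinates R X + t; the wrist camera has in their place "mount" (4x4, takes a point from camera to tool coordinates, whose origin is the TCP and whose axes are the flange's). Camera axes: x right, y down, z forward; pixel columns grow to the right and rows downward; lengths in m; the calibration is good to about 2 mm. The wrist camera is an equidistant fisheye: a pixel r from the principal point sees the ray r / f radians off the axis. A picture is of the moment at which its call begins: read the wrist's pose just before it. There is no depth.
- manip.sign_off(): hands the job in; it is judged then, once.
The state is a dict: "t": time; "q": joint angles; "qd": joint speeds; "tau": joint torques, N m; "tcp_pos": TCP position; "tool_rot": TCP orientation; "force": force on the tool from outside, world axes, zero at the start; "ft_torque": the same for the moment, N m; "finger_gap": opening from 0.0 (shut) to 1.0 (fully open); "gripper_force": force on a finger pad.
Only numpy, scipy, OpenCV 4.12 (cv2) and the standard library are available. Lean on these libraries where they do the work, as an engineer would, in place of code of your own. Each camera call takes 0.05 s, during which the arm holds its last target. There are 200 camera calls.

## Working session

There is one attempt and no reset: what is moved stays moved. The work goes in short steps, Python scripts to look and compute and a tool call to move; the robot and the scene stay as the last step left them, time stands still between calls to the robot, and variables do not carry over. Pictures are saved under pics/ and viewed, at most 10 in all, crops included, and the job is handed in when it is done.

Besides the shell and the picture viewer there is one more tool, called after ">>>" by a JSON object that holds its "fn" and its "kwargs", one argument or row to a line. step_arm: Moves the arm, as the interface text tells. Its arguments: {"type":"object","properties":{"commands":{"type":"array","items":{"type":"number"}},"jaw":{"type":"number"},"grip_force":{"type":"number"}},"required":["commands"]}

```bash
mkdir -p pics; cat > h.py <<'E'
import numpy as np, cv2
from station import manip
from scipy.spatial.transform import Rotation as Ro
def ray(s,u,v):
    d=np.array([(u-s['cx'])/s['fx'],(v-s['cy'])/s['fy'],1.]);R=np.array(s['R']);t=np.array(s['t'])
    return -R.T@t, R.T@d
def onz(s,u,v,z):
    o,d=ray(s,u,v); return o+d*(z-o[2])/d[2]
def wray(s,st,u,v):
    x,y=u-s['cx'],v-s['cy']; r=np.hypot(x/s['fx'],y/s['fy']); a=np.arctan2(y/s['fy'],x/s['fx'])
    d=np.array([np.sin(r)*np.cos(a),np.sin(r)*np.sin(a),np.cos(r)])
    M=np.array(s['mount']);R=Ro.from_quat(st['tool_rot']).as_matrix()
    return R@M[:3,3]+np.array(st['tcp_pos']), R@M[:3,:3]@d
def wonz(s,st,u,v,z):
    o,d=wray(s,st,u,v); return o+d*(z-o[2])/d[2]
def proj(s,X):
    c=np.array(s['R'])@np.array(X)+np.array(s['t']); return np.array([s['fx']*c[0]/c[2]+s['cx'],s['fy']*c[1]/c[2]+s['cy']])
def wproj(s,st,X):
    M=np.array(s['mount']);R=Ro.from_quat(st['tool_rot']).as_matrix()
    p=R.T@(np.array(X)-np.array(st['tcp_pos'])); c=M[:3,:3].T@(p-M[:3,3])
    th=np.arctan2(np.hypot(c[0],c[1]),c[2]); a=np.arctan2(c[1],c[0])
    return np.array([s['cx']+s['fx']*th*np.cos(a),s['cy']+s['fy']*th*np.sin(a)])
E
python3 - <<'E'
from h import *
import pickle
st=manip.sense(); print(st['tool_rot'],st['finger_gap'],st['force'],manip.tcp_to_grasp)
S={n:manip.snapshot(n) for n in('scene','side')}
pickle.dump(S,open('s0.pkl','wb'))
for n,s in S.items():
    R=np.array(s['R']);print(n,-R.T@np.array(s['t']),R[2],s['fx'])
    cv2.imwrite(f'pics/{n}0.png',cv2.resize(s['pixels'],(800,600),interpolation=cv2.INTER_CUBIC))
E
```

```text
[ 1.97112999e-01  9.80380140e-01 -1.04206214e-03 -4.00151197e-04] 0.9992143511572157 [-0.14663552  0.20935125  0.11799338] 0.0187
scene [-0.21359233 -0.63401942  0.76404908] [ 0.66621951  0.42493768 -0.61284544] 369.4006527124035
side [ 0.18663952 -1.21072509  0.54398564] [ 0.28812151  0.87856723 -0.38092731] 364.47925071360106
```

View pics/scene0.png

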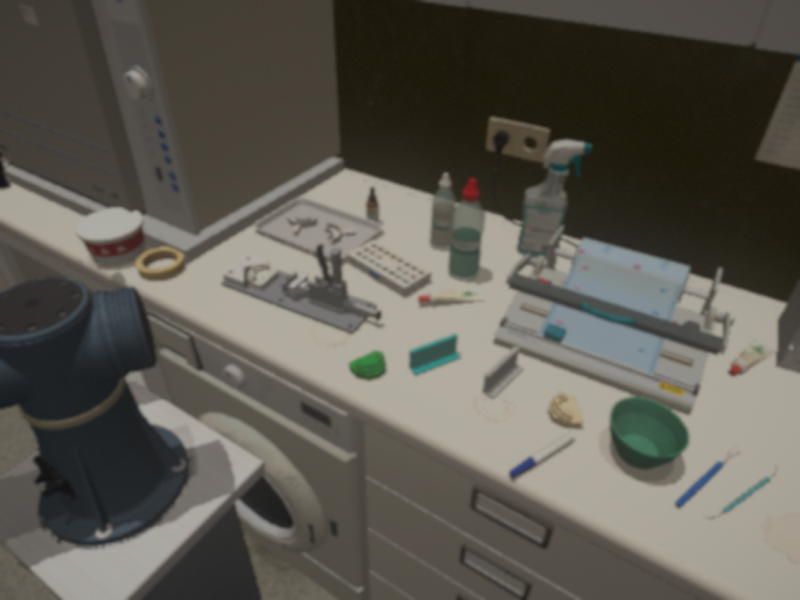

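View pics/side0.png

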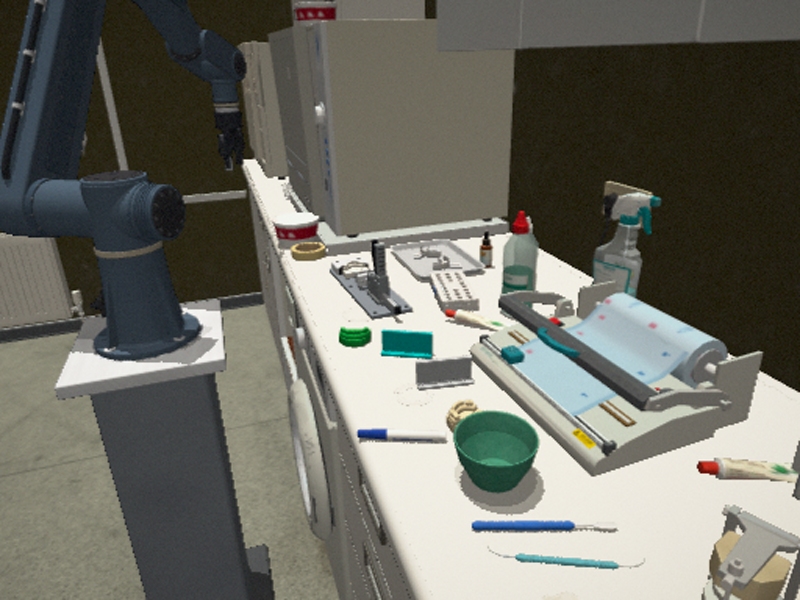

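Scene view (800x600 px): the clamp is at (300,290), with the trigger at (325,265). There are two straightedges: turquoise at (434,355) and grey steel at (503,372). The grey one fits, since it is steel and the turquoise one is excluded. The white model sits in the clamp's V jaw near (258,270). The green one at (368,364) and the yellowish spare at (565,408) are not meant.

```bash
python3 - <<'E'
from h import *
import pickle
S=pickle.load(open('s0.pkl','rb'));k=.64
A,B=S['scene'],S['side']
def tri(a,b):
    o1,d1=ray(A,a[0]*k,a[1]*k);o2,d2=ray(B,b[0]*k,b[1]*k)
    x=np.linalg.lstsq(np.c_[d1,-d2],o2-o1,rcond=None)[0]
    p,q=o1+x[0]*d1,o2+x[1]*d2; return (p+q)/2,np.linalg.norm(p-q)
print('edge ends',tri((486,378),(416,363)),tri((520,351),(472,357)))
for p in [(486,378),(520,351)]: print(onz(A,p[0]*k,p[1]*k,.046))
for p in [(416,363),(472,357)]: print(onz(B,p[0]*k,p[1]*k,.046))
for n,p in dict(L=(223,284),TL=(237,262),BR=(360,328),R=(382,320),trig=(322,248),grip=(337,251)).items():
    print(n,onz(A,p[0]*k,p[1]*k,.01 if n in('L','TL','BR','R') else .152))
a=A['pixels'][150:215,135:250];b=A['pixels'][205:270,250:365]
c=B['pixels'][145:215,200:315];d=B['pixels'][190:260,200:315]
f=lambda i:cv2.resize(i,(400,300),interpolation=cv2.INTER_CUBIC)
cv2.imwrite('pics/crop1.png',np.vstack([np.hstack([f(a),f(b)]),np.hstack([f(c),f(d)])]))
E
```

```text
edge ends (array([ 0.46800335, -0.3885317 ,  0.04250844]), np.float64(0.005155628874278827)) (array([ 0.56386783, -0.41070674,  0.04497605]), np.float64(0.008277679901520873))
[ 0.46125585 -0.39083155  0.046     ]
[ 0.55677343 -0.41260446  0.046     ]
[ 0.46881179 -0.39078332  0.046     ]
[ 0.56813402 -0.40675365  0.046     ]
L [0.43434353 0.22524827 0.01      ]
TL [0.51221485 0.2613337  0.01      ]
BR [ 0.48092174 -0.10881351  0.01      ]
R [ 0.52559872 -0.13143889  0.01      ]
trig [ 0.50103907 -0.00868635  0.152     ]
grip [ 0.50880218 -0.03918862  0.152     ]
```

View pics/crop1.png

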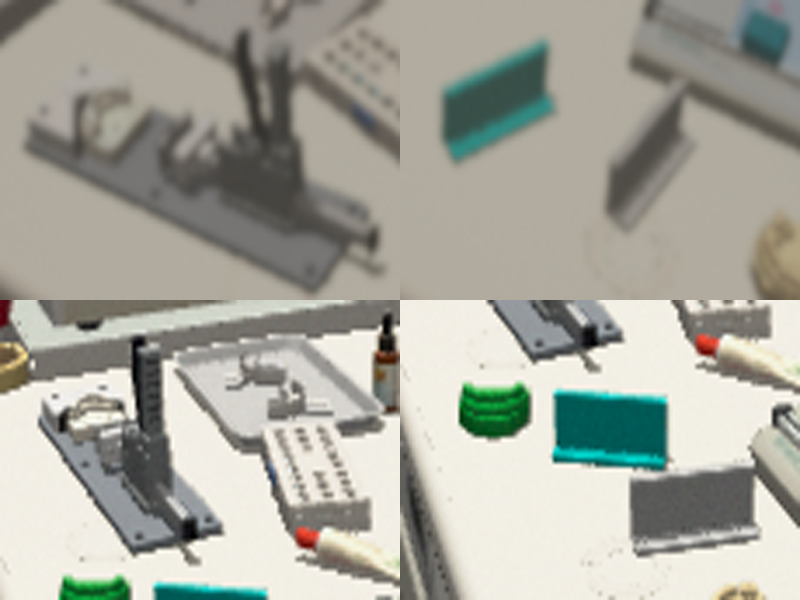

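The crop confirms it: the grey steel straightedge stands with its foot towards the robot's right (-y), its normal at about 78°. The turquoise look-alike is beside it. I'll move to above the clamp for a close look.

>>> {"fn": "step_arm", "kwargs": {
  "commands": [-0.03,-0.028,-0.003,0,0,-1,-0.066,-0.062,-0.006,0,0,-2,-0.102,-0.096,-0.009,0,0,-3,-0.14,-0.13,-0.012,0,0,-4,-0.18,-0.17,-0.015,0,0,-5,-0.22,-0.21,-0.02,0,0,-6,-0.256,-0.242,-0.024,0,0,-7.5,-0.292,-0.276,-0.027,0,0,-9,-0.328,-0.31,-0.03,0,0,-10,-0.36,-0.34,-0.03,0,0,-10.7],
  "jaw": 100
}}

```text
t: 1.1
tcp_pos: [0.4402, 0.1272, 0.2615]
tool_rot: [0.105, 0.995, 0.0, 0.0]
force: [0.6, -0.4, 0.1]
finger_gap: 1.002
gripper_force: 0.0
```

```bash
python3 - <<'E'
from h import *
import pickle
st=manip.sense(); s=manip.snapshot('wrist'); pickle.dump((st,s),open('w1.pkl','wb'))
print(st['t'],st['tcp_pos'],st['q'],s['mount'],s['fx'])
cv2.imwrite('pics/w1.png',cv2.resize(s['pixels'],(800,600),interpolation=cv2.INTER_CUBIC))
E
```

```text
1.1 [0.44019681 0.12717231 0.26149365] [ 3.64784697e-02  2.60751814e-01  1.79700550e+00  1.28043292e-04
  1.08324465e+00 -1.32490028e+00] [[ 3.03454924e-04 -9.45959488e-01 -3.24284682e-01  8.33391061e-02]
 [ 9.99999787e-01  4.74408645e-04 -4.48113982e-04 -7.23466109e-04]
 [ 5.77741130e-04 -3.24284477e-01  9.45959431e-01 -1.42329663e-01]
 [ 0.00000000e+00  0.00000000e+00  0.00000000e+00  1.00000000e+00]] 297.3186396354542
```

View pics/w1.png

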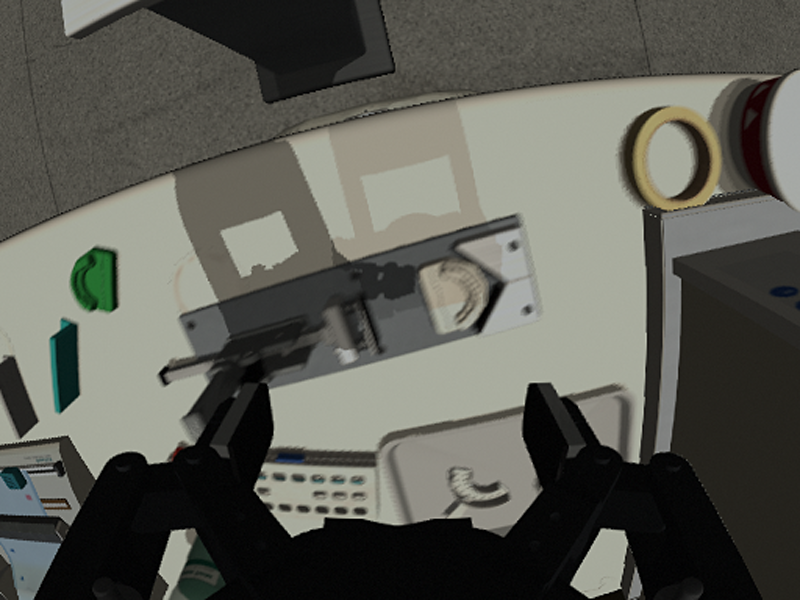

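The wrist view shows the clamp: bed corners at (181,316), (518,215) and (540,318), the model heel along (420,268)-(432,333), the pressure plate near (368,322), and the grip/trigger at (225,390).

```bash
python3 - <<'E'
from h import *
import pickle
st,s=pickle.load(open('w1.pkl','rb'));k=.64
P={}
for n,(u,v,z) in dict(A=(181,316,.01),B=(518,215,.01),C=(540,318,.01),h1=(420,268,.026),h2=(432,333,.026),pl1=(362,300,.045),pl2=(381,352,.045),eB1=(64,318,.046)).items():
    P[n]=wonz(s,st,u*k,v*k,z); print(n,P[n].round(4))
d=P['B']-P['A'];print(np.linalg.norm(d),np.degrees(np.arctan2(d[1],d[0])),np.linalg.norm(P['C']-P['B']))
ex=d/np.linalg.norm(d);ey=np.array([-ex[1],ex[0],0]);O=(P['A']+P['B'])/2-.05*ey;O[2]=0
e2=P['C']-P['B'];print('yaw from BC',np.degrees(np.arctan2(e2[1],e2[0]))+90)
print('O',O)
for n in P: print(n,((P[n]-O)@ex).round(4),((P[n]-O)@ey).round(4))
e=P['h2']-P['h1'];print('heel dir yaw+90',np.degrees(np.arctan2(e[1],e[0]))+90)
E
```

```text
A [ 0.4678 -0.0971  0.01  ]
B [0.4402 0.2341 0.01  ]
C [0.5409 0.2425 0.01  ]
h1 [0.4656 0.1406 0.026 ]
h2 [0.5265 0.1396 0.026 ]
pl1 [0.4771 0.0889 0.045 ]
pl2 [0.5265 0.0938 0.045 ]
eB1 [ 0.4325 -0.2169  0.046 ]
0.3323478359662226 94.75317274691349 0.10105215161765152
yaw from BC 94.79137156534748
O [0.50382892 0.07263902 0.        ]
A -0.1662 0.05
B 0.1662 0.05
C 0.1662 -0.0511
h1 0.0709 0.0324
h2 0.0648 -0.0282
pl1 0.0185 0.0253
pl2 0.0192 -0.0243
eB1 -0.2826 0.095
heel dir yaw+90 89.04865214522862
```

>>> {"fn": "step_arm", "kwargs": {
  "commands": [-0.013,-0.035,0,0,0,0,-0.03,-0.082,0,0,0,0,-0.048,-0.13,0,0,0,0,-0.066,-0.177,0,0,0,0,-0.083,-0.224,0,0,0,0,-0.1,-0.271,0,0,0,0,-0.117,-0.318,0.01,0,0,0,-0.134,-0.365,0.02,0,0,0,-0.15,-0.41,0.03,0,0,0,-0.165,-0.45,0.04,0,0,0]
}}

```text
t: 2.15
tcp_pos: [0.5072, -0.3475, 0.2204]
tool_rot: [0.105, 0.994, 0.0, -0.0]
force: [0.8, -0.4, 0.6]
finger_gap: 0.999
gripper_force: 0.0
```

```bash
python3 - <<'E'
from h import *
import pickle
st=manip.sense(); s=manip.snapshot('wrist'); pickle.dump((st,s),open('w2.pkl','wb'))
print(st['t'],st['tcp_pos'],st['q'])
cv2.imwrite('pics/w2.png',cv2.resize(s['pixels'],(800,600),interpolation=cv2.INTER_CUBIC))
E
```

```text
2.15 [ 0.50719551 -0.34745557  0.22039132] [-7.82170318e-01  5.25905758e-01  1.47052491e+00  7.15094559e-06
  1.14557515e+00 -2.14202524e+00]
```

View pics/w2.png

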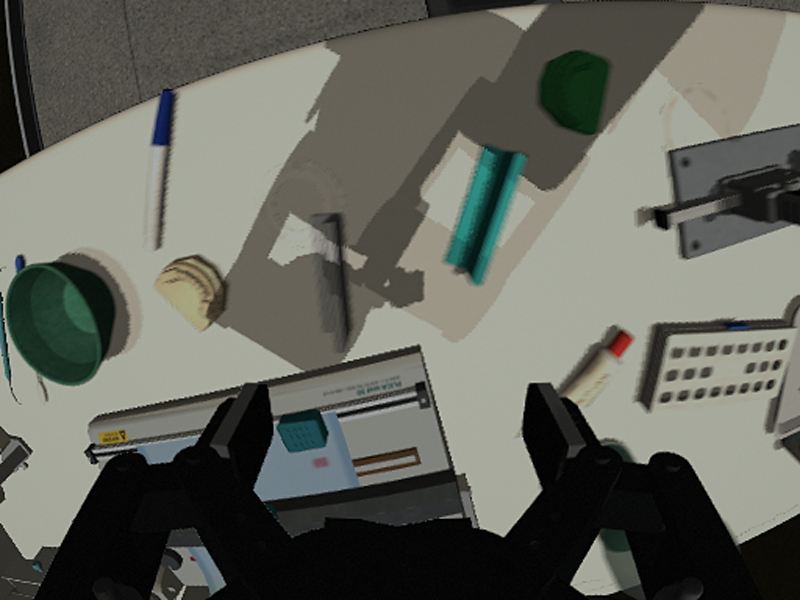

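The wrist view shows the straightedge leg from about (332,214) to (343,350), with its foot on the left. The turquoise decoy is at (485,215). I'll enlarge it to measure.

```bash
python3 - <<'E'
from h import *
import pickle
st,s=pickle.load(open('w2.pkl','rb'))
c=s['pixels'][125:235,180:250]
cv2.imwrite('pics/w2c.png',cv2.resize(np.clip(c*1.8,0,255).astype('uint8'),None,fx=5.4,fy=5.4,interpolation=cv2.INTER_CUBIC))
E
```

```text
(no output)
```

View pics/w2c.png

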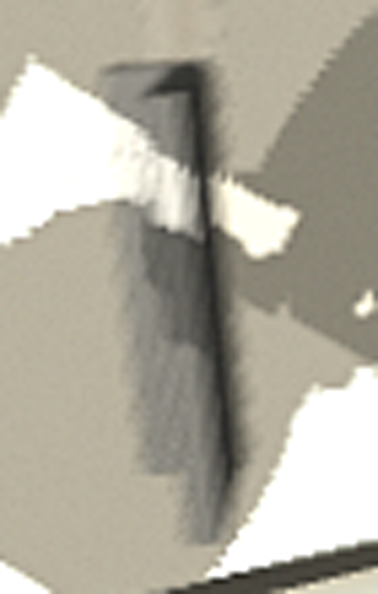

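```bash
python3 - <<'E'
from h import *
import pickle
st,s=pickle.load(open('w2.pkl','rb'))
f=lambda u,v,z:wonz(s,st,180+u/5.4,125+v/5.4,z)
a=f(172,95,.046);b=f(202,540,.046);print(a,b,np.linalg.norm(b-a),np.degrees(np.arctan2(*(b-a)[1::-1]))+90)
c=(a+b)/2;R=Ro.from_quat(st['tool_rot']).as_matrix();print('yaw tool',np.degrees(np.arctan2(R[1,1],R[0,1])))
print('r edge',f(190,93,.046),f(222,535,.046),'base',f(208,65,.0),f(240,465,.0))
print('delta tool to c at tcp z .03:',R.T@(np.array([c[0],c[1],.03])-st['tcp_pos']))
E
```

```text
[ 0.47014226 -0.3873556   0.046     ] [ 0.56682699 -0.40574165  0.046     ] 0.09841739665900873 79.23290480606359
yaw tool 77.91377627161633
r edge [ 0.47056065 -0.38369319  0.046     ] [ 0.56652492 -0.4010825   0.046     ] base [ 0.47166816 -0.38577782  0.        ] [ 0.56932473 -0.40210457  0.        ]
delta tool to c at tcp z .03: [-0.02138364 -0.04568466  0.19037352]
```

>>> {"fn": "step_arm", "kwargs": {
  "commands": [-0.01,-0.022,0.03,0,0,-1,-0.021,-0.0455,0.07,0,0,-1.5,-0.021,-0.0455,0.105,0,0,-1.5,-0.021,-0.0455,0.135,0,0,-1.5,-0.021,-0.0455,0.16,0,0,-1.5,-0.021,-0.0455,0.18,0,0,-1.5,-0.021,-0.0455,0.19,0,0,-1.5,-0.021,-0.0455,0.195,0,0,-1.5,-0.021,-0.0455,0.198,0,0,-1.5,-0.021,-0.0455,0.198,0,0,-1.5],
  "jaw": 65
}}

```text
t: 3.2
tcp_pos: [0.5187, -0.3945, 0.0238]
tool_rot: [0.092, 0.996, -0.0, 0.0]
force: [0.4, 0.8, -0.3]
finger_gap: 0.652
gripper_force: 0.0
```

>>> {"fn": "step_arm", "kwargs": {
  "commands": [0,0,0,0,0,0,0,0,0,0,0,0,0,0,0,0,0,0,0,0,0,0,0,0,0,0,0,0,0,0,0,0,0,0,0,0,0,0,0,0,0,0,0,0,0,0,0,0,0,0,0,0,0,0,0,0,0,0,0,0],
  "jaw": 0,
  "grip_force": 40
}}

```text
t: 4.2
tcp_pos: [0.5187, -0.3947, 0.024]
tool_rot: [0.092, 0.996, -0.0, 0.0]
force: [-0.2, 0.6, 5.6]
finger_gap: 0.086
gripper_force: 40.9
```

>>> {"fn": "step_arm", "kwargs": {
  "commands": [0,0,-0.01,0,0,0,0,0,-0.04,0,0,0,0,0,-0.08,0,0,0,0,0,-0.12,0,0,0,0,0,-0.16,0,0,0,0.005,0.02,-0.19,0,0,0,0.012,0.05,-0.2,0,0,0,0.02,0.09,-0.2,0,0,0,0.03,0.13,-0.2,0,0,0,0.035,0.155,-0.2,0,0,0]
}}

```text
t: 5.2
tcp_pos: [0.5105, -0.2319, 0.2229]
tool_rot: [0.091, 0.996, 0.001, -0.001]
force: [0.8, -0.2, -1.6]
finger_gap: 0.087
gripper_force: 40.0
```

>>> {"fn": "step_arm", "kwargs": {
  "commands": [0.008,0.035,0,0,0,-1,0.016,0.075,0,0,0,-3,0.025,0.115,0,0,0,-5,0.034,0.155,0,0,0,-7,0.043,0.195,0,0,0,-9,0.052,0.235,0,0,0,-11,0.061,0.275,0,0,0,-12.5,0.069,0.31,0,0,0,-14,0.075,0.335,0,0,0,-15,0.079,0.35,0,0,0,-15.4]
}}

```text
t: 6.2
tcp_pos: [0.4973, 0.1252, 0.223]
tool_rot: [-0.044, 0.999, 0.0, -0.001]
force: [-0.3, -0.2, -1.9]
finger_gap: 0.082
gripper_force: 40.0
```

```bash
python3 - <<'E'
from h import *
import pickle
st=manip.sense(); s=manip.snapshot('wrist'); pickle.dump((st,s),open('w3.pkl','wb'))
print(st['t'],st['tcp_pos'],st['tool_rot'],st['force'],st['finger_gap'])
cv2.imwrite('pics/w3.png',cv2.resize(s['pixels'],(800,600),interpolation=cv2.INTER_CUBIC))
E
```

```text
6.2 [0.49731153 0.12523325 0.22302202] [-4.37694411e-02  9.99041336e-01  2.57227811e-04 -7.61003403e-04] [-0.26708733 -0.18627832 -1.91262044] 0.08204921723185192
```

View pics/w3.png

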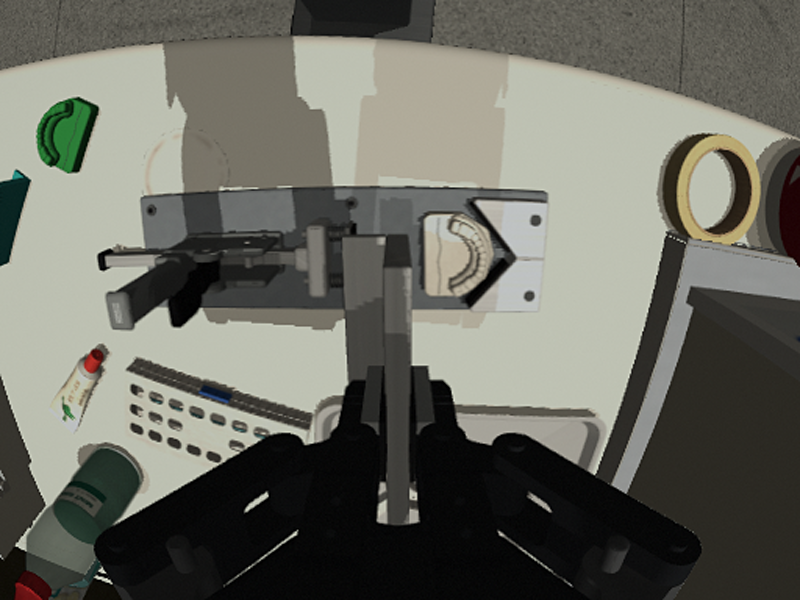

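Here the bed corners are at (141,195), (548,191) and (544,310). The model heel's top edge runs (424,213)-(423,297), the plate face is at about x=328, and the grip top is around (120,311). The straightedge is held nicely, about parallel to the heel.

```bash
python3 - <<'E'
from h import *
import pickle
st,s=pickle.load(open('w3.pkl','rb'));k=.64
P={}
for n,(u,v,z) in dict(A=(141,195,.01),B=(548,191,.01),C=(544,310,.01),h1=(424,213,.026),h2=(423,297,.026),pl1=(327,226,.047),pl2=(325,297,.047),g1=(108,292,.152),g2=(133,295,.152),g3=(133,328,.152),g4=(110,328,.152),t1=(172,324,.152),t2=(190,322,.152),notch=(515,256,.03),lt=(387,265,.07+.1745),lt2=(411,265,.07+.1745)).items():
    P[n]=wonz(s,st,u*k,v*k,z)
d=P['B']-P['A'];e2=P['C']-P['B'];print(np.linalg.norm(d),np.degrees(np.arctan2(d[1],d[0])),np.linalg.norm(e2),np.degrees(np.arctan2(e2[1],e2[0]))+90)
ex=d/np.linalg.norm(d);ey=np.array([-ex[1],ex[0],0]);O=P['B']-.17*ex-.05*ey;O[2]=0
print('O',O)
for n in P: print(n,P[n][:2].round(4),((P[n]-O)@ex).round(4),((P[n]-O)@ey).round(4))
R=Ro.from_quat(st['tool_rot']).as_matrix();print('yaw tool',np.degrees(np.arctan2(R[1,1],R[0,1])))
print('tcp',(st['tcp_pos']-O)@ex,(st['tcp_pos']-O)@ey)
E
```

```text
0.33621765018628585 94.55549323799634 0.10028648822396898 97.99891556602908
O [0.50145022 0.07322914 0.        ]
A [ 0.4648 -0.0964] -0.1662 0.05
B [0.4381 0.2387] 0.17 0.05
C [0.5374 0.2527] 0.176 -0.0501
h1 [0.4643 0.1413] 0.0708 0.0316
h2 [0.5294 0.1473] 0.0716 -0.0338
pl1 [0.4759 0.0733] 0.002 0.0254
pl2 [0.5286 0.0742] -0.0012 -0.0271
g1 [ 0.4992 -0.0375] -0.1102 0.0111
g2 [ 0.4994 -0.0201] -0.0929 0.0094
g3 [ 0.5193 -0.0227] -0.097 -0.0102
g4 [ 0.5213 -0.0394] -0.1139 -0.0108
t1 [0.514  0.0036] -0.0704 -0.0069
t2 [0.5116 0.0149] -0.0589 -0.0055
notch [0.4892 0.2135] 0.1408 0.0011
lt [0.4471 0.1172] 0.0482 0.0507
lt2 [0.4466 0.1237] 0.0546 0.0507
yaw tool 95.01718803651289
tcp 0.05216853198987338 -4.79216780896844e-06
```

Consistent: bed length 336–340 mm, width 100 mm, heel at clamp x≈71 mm and parallel to the tool (95°). The plate front is at about 20 mm, so there is room to lower it 15 mm short of the heel.

>>> {"fn": "step_arm", "kwargs": {
  "commands": [0,0,0.02,0,0,0,0,0,0.05,0,0,0,0,0,0.085,0,0,0,0,0,0.115,0,0,0,0,0,0.14,0,0,0,0,0,0.16,0,0,0,0,0,0.172,0,0,0,0,0,0.18,0,0,0,0,0,0.184,0,0,0,0,0,0.186,0,0,0]
}}

```text
t: 7.25
tcp_pos: [0.499, 0.123, 0.0374]
tool_rot: [-0.042, 0.999, -0.0, 0.0]
force: [0.2, 0.1, -1.8]
finger_gap: 0.088
gripper_force: 40.0
```

>>> {"fn": "step_arm", "kwargs": {
  "commands": [0,0,0.0005,0,0,0,0,0,0.001,0,0,0,0,0,0.0015,0,0,0,0,0,0.002,0,0,0,0,0,0.002,0,0,0,0,0,0.002,0,0,0,0,0,0.002,0,0,0,0,0,0.002,0,0,0,0,0,0.002,0,0,0,0,0,0.002,0,0,0]
}}

```text
t: 8.25
tcp_pos: [0.4985, 0.123, 0.0352]
tool_rot: [-0.042, 0.999, -0.0, -0.0]
force: [-0.0, -0.3, -2.6]
finger_gap: 0.08
gripper_force: 40.0
```

>>> {"fn": "step_arm", "kwargs": {
  "commands": [0,0.003,0.0005,0,0,0,0,0.006,0.0005,0,0,0,0,0.009,0.0005,0,0,0,0,0.011,0.0005,0,0,0,0,0.013,0.0005,0,0,0,0,0.0145,0.0005,0,0,0,0,0.016,0.0005,0,0,0,0,0.0175,0.0005,0,0,0,0,0.0185,0.0005,0,0,0,0,0.019,0.0005,0,0,0]
}}

```text
t: 9.25
tcp_pos: [0.4968, 0.1419, 0.0347]
tool_rot: [-0.043, 0.999, -0.0, -0.0]
force: [0.4, -0.4, -2.0]
finger_gap: 0.081
gripper_force: 40.1
```

>>> {"fn": "step_arm", "kwargs": {
  "commands": [0,0.0005,0,0,0,0,0,0.001,0,0,0,0,0,0.0015,0,0,0,0,0,0.002,0,0,0,0,0,0.002,0,0,0,0,0,0.002,0,0,0,0,0,0.002,0,0,0,0,0,0.002,0,0,0,0,0,0.002,0,0,0,0,0,0.002,0,0,0,0]
}}

```text
t: 10.25
tcp_pos: [0.4969, 0.144, 0.0348]
tool_rot: [-0.042, 0.999, 0.0, 0.0]
force: [0.5, 0.3, -2.5]
finger_gap: 0.085
gripper_force: 40.0
```

>>> {"fn": "step_arm", "kwargs": {
  "commands": [0,0.0005,0,0,0,0,0,0.001,0,0,0,0,0,0.0015,0,0,0,0,0,0.002,0,0,0,0,0,0.002,0,0,0,0,0,0.002,0,0,0,0,0,0.002,0,0,0,0,0,0.002,0,0,0,0,0,0.002,0,0,0,0,0,0.002,0,0,0,0]
}}

```text
t: 11.25
tcp_pos: [0.4973, 0.1447, 0.0349]
tool_rot: [-0.043, 0.999, -0.001, 0.001]
force: [1.5, -6.7, -1.3]
finger_gap: 0.083
gripper_force: 40.2
```

```bash
python3 - <<'E'
from h import *
import pickle
st=manip.sense(); s=manip.snapshot('wrist'); pickle.dump((st,s),open('w4.pkl','wb'))
print(st['t'],st['tcp_pos'],st['tool_rot'],st['force'],st['finger_gap'])
cv2.imwrite('pics/w4.png',cv2.resize(s['pixels'][60:360,130:430],(600,600),interpolation=cv2.INTER_CUBIC))
E
```

```text
11.25 [0.49731571 0.14473996 0.0348984 ] [-4.31562196e-02  9.99067835e-01 -8.66907828e-04  5.00517442e-04] [ 1.5286209  -6.69459528 -1.32310044] 0.08284538211941529
```

View pics/w4.png

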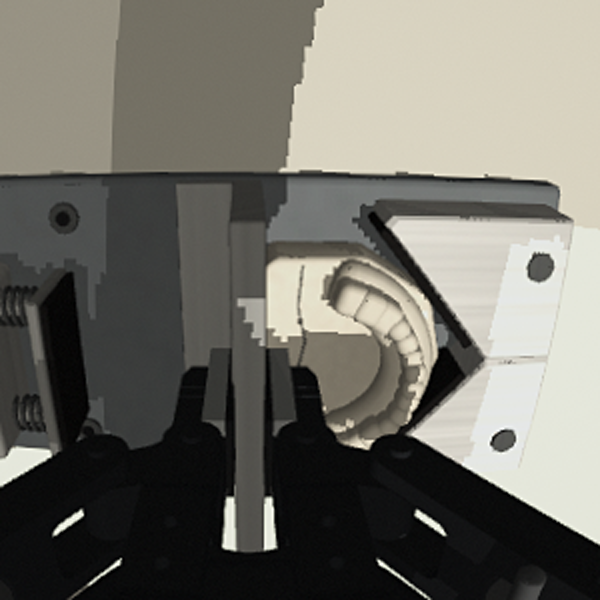

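The model is seated in the V, and the straightedge is flush on the heel (6.7 N push). Next I lower it the last bit onto the bed, then release.

>>> {"fn": "step_arm", "kwargs": {
  "commands": [0,-0.0008,0,0,0,0,0,-0.0008,0.0004,0,0,0,0,-0.0008,0.0008,0,0,0,0,-0.0008,0.0012,0,0,0,0,-0.0008,0.0015,0,0,0,0,-0.0008,0.0015,0,0,0,0,-0.0008,0.0015,0,0,0,0,-0.0008,0.0015,0,0,0,0,-0.0008,0.0015,0,0,0,0,-0.0008,0.0015,0,0,0]
}}

```text
t: 12.3
tcp_pos: [0.4971, 0.1446, 0.0339]
tool_rot: [-0.043, 0.999, -0.0, 0.0]
force: [-0.1, -4.8, 4.8]
finger_gap: 0.08
gripper_force: 40.9
```

>>> {"fn": "step_arm", "kwargs": {
  "commands": [0,0,0,0,0,0,0,0,0,0,0,0,0,0,0,0,0,0,0,0,0,0,0,0,0,0,0,0,0,0,0,0,0,0,0,0,0,0,0,0,0,0,0,0,0,0,0,0,0,0,0,0,0,0,0,0,0,0,0,0],
  "jaw": 16
}}

```text
t: 13.3
tcp_pos: [0.4967, 0.1451, 0.0332]
tool_rot: [-0.042, 0.999, -0.0, -0.0]
force: [-0.1, -1.1, 0.3]
finger_gap: 0.157
gripper_force: 0.0
```

>>> {"fn": "step_arm", "kwargs": {
  "commands": [0,0,-0.004,0,0,0,0,0,-0.01,0,0,0,0,0,-0.018,0,0,0,0,0,-0.03,0,0,0,0,0,-0.045,0,0,0,0,0,-0.065,0,0,0,0,0,-0.09,0,0,0,0,0,-0.12,0,0,0,0,0,-0.155,0,0,0,0,0,-0.19,0,0,0]
}}

```text
t: 14.3
tcp_pos: [0.4962, 0.1451, 0.2255]
tool_rot: [-0.042, 0.999, 0.0, 0.0]
force: [-0.4, -0.6, 0.3]
finger_gap: 0.158
gripper_force: 0.0
```

```bash
python3 - <<'E'
from h import *
import pickle
st=manip.sense(); s=manip.snapshot('wrist'); pickle.dump((st,s),open('w5.pkl','wb'))
print(st['t'],st['tcp_pos'],st['tool_rot'],st['force'],st['finger_gap'])
cv2.imwrite('pics/w5.png',cv2.resize(s['pixels'][80:280,50:370],(800,500),interpolation=cv2.INTER_CUBIC))
E
```

```text
14.3 [0.49617547 0.14512812 0.22551347] [-4.24428209e-02  9.99098873e-01  8.96159139e-06  2.22348299e-04] [-0.41897416 -0.59641169  0.27153197] 0.1580573120237225
```

View pics/w5.png

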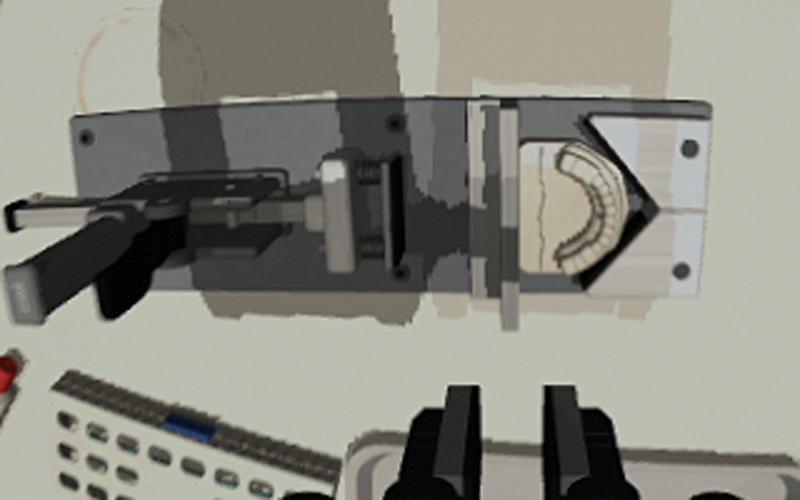

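The straightedge stands flush on the heel, released, with the model in the V and the plate about 40 mm short. Next I go above the squeeze point with the gripper open.

>>> {"fn": "step_arm", "kwargs": {
  "commands": [0,-0.015,-0.004,0,0,0,0,-0.035,-0.01,0,0,0,0,-0.06,-0.015,0,0,0,0.001,-0.085,-0.015,0,0,0,0.001,-0.11,-0.015,0,0,0,0.001,-0.13,-0.015,0,0,0,0.001,-0.145,-0.015,0,0,0,0.001,-0.155,-0.015,0,0,0,0.001,-0.16,-0.015,0,0,0,0.001,-0.16,-0.015,0,0,0],
  "jaw": 100
}}

```text
t: 15.35
tcp_pos: [0.5091, -0.0147, 0.2381]
tool_rot: [-0.042, 0.999, 0.0, -0.0]
force: [0.0, -0.3, -0.4]
finger_gap: 1.0
gripper_force: 0.0
```

```bash
python3 - <<'E'
from h import *
import pickle
st=manip.sense(); s=manip.snapshot('wrist'); pickle.dump((st,s),open('w6.pkl','wb'))
print(st['t'],st['tcp_pos'],st['tool_rot'],st['force'],st['finger_gap'])
O=np.array([.5015,.0732,0]);a=np.radians(94.8);ex=np.array([np.cos(a),np.sin(a),0]);ey=np.array([-ex[1],ex[0],0])
for x in(-.1115,-.0965):
  for y in(-.011,.011): print(x,y,wproj(s,st,O+x*ex+y*ey+[0,0,.152]))
cv2.imwrite('pics/w6.png',cv2.resize(s['pixels'][120:345,120:420],(800,600),interpolation=cv2.INTER_CUBIC))
E
```

```text
15.35 [ 0.50911159 -0.0146517   0.23805942] [-4.21040607e-02  9.99113192e-01  1.38733688e-04 -2.43342425e-04] [ 0.0431268  -0.2888624  -0.44178663] 1.0000400091487425
-0.1115 -0.011 [227.20748261 207.17605156]
-0.1115 0.011 [226.40018168 181.97822233]
-0.0965 -0.011 [245.1950345  207.23535743]
-0.0965 0.011 [244.93813501 181.97526122]
```

View pics/w6.png

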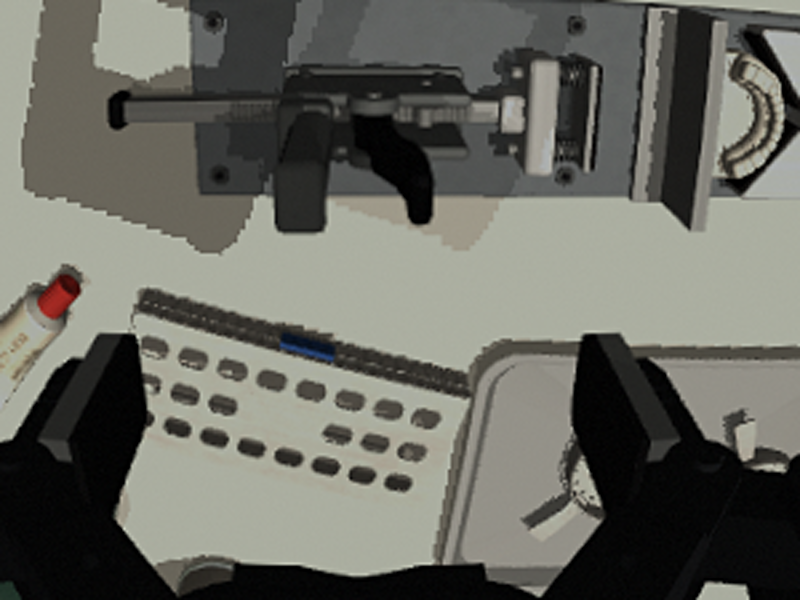

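The grip top is at (275–328,165–231), about 2 mm behind the prediction. The trigger top front is about 35 mm ahead of the squeeze point. Descending there with a +5 mm offset, then centring.

>>> {"fn": "step_arm", "kwargs": {
  "commands": [0,-0.008,0.01,0,0,0,0,-0.008,0.03,0,0,0,0,-0.008,0.055,0,0,0,0,-0.008,0.08,0,0,0,0,-0.008,0.1,0,0,0,0,-0.008,0.118,0,0,0,0,-0.008,0.128,0,0,0,0,-0.01,0.133,0,0,0,0,-0.0125,0.134,0,0,0,0,-0.013,0.134,0,0,0],
  "jaw": 100,
  "grip_force": 40
}}

```text
t: 16.4
tcp_pos: [0.5109, -0.0277, 0.1046]
tool_rot: [-0.042, 0.999, -0.0, 0.001]
force: [-0.5, 0.1, 0.1]
finger_gap: 1.0
gripper_force: 0.0
```

```bash
python3 - <<'E'
from h import *
import pickle
st=manip.sense(); s=manip.snapshot('wrist'); pickle.dump((st,s),open('p0.pkl','wb'))
print(st['t'],st['tcp_pos'],st['force'],st['finger_gap'])
O=np.array([.5015,.0732,0]);a=np.radians(94.8);ex=np.array([np.cos(a),np.sin(a),0]);ey=np.array([-ex[1],ex[0],0])
# gray profile along clamp x at top heights (jaw z.047, plate z.045), for several y
g=cv2.cvtColor(s['pixels'],cv2.COLOR_BGR2GRAY)
for z in(.046,):
  for y in(.024,.015,-.015,-.022):
    xs=np.arange(-.03,.09,.003)
    uv=np.array([wproj(s,st,O+x*ex+y*ey+[0,0,z]) for x in xs]).astype(np.float32)
    print(y,uv[0].round(),uv[-1].round(),cv2.remap(g,uv[:,:1],uv[:,1:],cv2.INTER_LINEAR).ravel().tolist())
E
```

```text
16.4 [ 0.51092785 -0.02771515  0.10461527] [-0.52047277  0.11894516  0.145877  ] 0.9995191785659502
0.024 [353. 176.] [473. 178.] [62, 57, 92, 64, 59, 92, 195, 202, 212, 221, 56, 63, 48, 44, 49, 147, 118, 139, 141, 51, 169, 188, 171, 107, 109, 42, 43, 43, 43, 42, 42, 42, 42, 44, 39, 146, 176, 183, 61, 192]
0.015 [352. 187.] [471. 188.] [68, 74, 66, 59, 58, 96, 206, 229, 230, 227, 41, 45, 45, 43, 51, 180, 101, 142, 142, 79, 162, 189, 145, 107, 110, 42, 42, 44, 42, 43, 42, 42, 42, 43, 41, 138, 177, 180, 222, 120]
-0.015 [347. 224.] [464. 219.] [141, 143, 125, 62, 62, 113, 216, 230, 229, 232, 74, 43, 68, 43, 47, 178, 98, 139, 139, 60, 127, 187, 175, 107, 109, 42, 43, 43, 42, 43, 42, 41, 41, 42, 40, 131, 181, 183, 179, 176]
-0.022 [346. 232.] [462. 226.] [141, 141, 141, 141, 114, 117, 226, 230, 229, 231, 69, 139, 139, 130, 62, 170, 103, 138, 136, 99, 135, 186, 150, 108, 110, 40, 44, 43, 43, 43, 43, 43, 43, 43, 41, 122, 182, 185, 60, 118]
```

>>> {"fn": "step_arm", "kwargs": {
  "commands": [0,0,0,0,0,0,0,0,0,0,0,0,0,0,0,0,0,0,0,0,0,0,0,0,0,0,0,0,0,0,0,0,0,0,0,0,0,0,0,0,0,0,0,0,0,0,0,0,0,0,0,0,0,0,0,0,0,0,0,0],
  "jaw": 29,
  "grip_force": 30
}}

```text
t: 17.45
tcp_pos: [0.5101, -0.0278, 0.1056]
tool_rot: [-0.042, 0.999, -0.0, 0.0]
force: [-2.6, -2.5, 8.2]
finger_gap: 0.3
gripper_force: 26.9
```

```bash
cat > trk.py <<'E'
from h import *
import pickle,sys
st=manip.sense(); s=manip.snapshot('wrist'); pickle.dump((st,s),open(sys.argv[1]+'.pkl','wb'))
O=np.array([.5015,.0732,0]);a=np.radians(94.8);ex=np.array([np.cos(a),np.sin(a),0]);ey=np.array([-ex[1],ex[0],0])
def prof(st,s,z,xs,ys):
    g=cv2.cvtColor(s['pixels'],cv2.COLOR_BGR2GRAY)
    r=[]
    for y in ys:
        uv=np.array([wproj(s,st,O+x*ex+y*ey+[0,0,z]) for x in xs]).astype(np.float32)
        r.append(cv2.remap(g,uv[:,:1],uv[:,1:],cv2.INTER_LINEAR).ravel())
    return np.median(r,0)
xs=np.arange(-.03,.1,.0005);ys=(.02,.016,.012,-.012,-.016,-.02)
for n in ('p0',sys.argv[1]):
    t,q=pickle.load(open(n+'.pkl','rb'))
    p=prof(t,q,.047,xs,ys); b=p>195
    # jaw top: longest bright run
    runs=[];i=0
    while i<len(b):
        if b[i]:
            j=i
            while j<len(b) and b[j]: j+=1
            runs.append((j-i,i,j)); i=j
        i+=1
    L,i,j=max(runs); print(n,'jaw',xs[i].round(4),xs[j-1].round(4))
    pp=p[j:j+60:2]; print(' after jaw (1mm)',pp.astype(int).tolist())
    print(' leg top z.056 from .05',prof(t,q,.056,np.arange(.05,.085,.001),ys).astype(int).tolist())
print(st['t'],np.round(st['tcp_pos'],4),np.round(st['force'],1),st['finger_gap']*85,st['gripper_force'])
E
python3 trk.py p1
```

```text
p0 jaw -0.0125 -0.003
 after jaw (1mm) [167, 58, 56, 74, 52, 50, 68, 50, 52, 46, 44, 43, 42, 40, 61, 141, 189, 186, 76, 24, 106, 144, 140, 139, 138, 139, 139, 136, 117, 64]
 leg top z.056 from .05 [42, 42, 41, 42, 42, 42, 42, 42, 42, 42, 42, 43, 44, 41, 37, 54, 116, 179, 186, 180, 177, 180, 183, 182, 158, 139, 91, 89, 121, 106, 137, 123, 144, 139, 157]
p1 jaw -0.0045 0.0065
 after jaw (1mm) [155, 54, 59, 68, 57, 65, 53, 54, 61, 45, 45, 44, 43, 42, 74, 163, 195, 169, 60, 26, 44, 41, 88, 188, 195, 191, 191, 196, 184, 111]
 leg top z.056 from .05 [43, 43, 43, 43, 43, 44, 43, 42, 43, 43, 43, 44, 45, 41, 39, 40, 126, 179, 188, 182, 180, 182, 185, 181, 171, 150, 123, 96, 121, 95, 118, 126, 136, 134, 147]
17.45 [ 0.5101 -0.0278  0.1056] [-2.6 -2.5  8.2] 25.502224983319373 26.94115089252591
```

>>> {"fn": "step_arm", "kwargs": {
  "commands": [0,0,0,0,0,0,0,0,0,0,0,0,0,0,0,0,0,0,0,0,0,0,0,0,0,0,0,0,0,0,0,0,0,0,0,0,0,0,0,0,0,0,0,0,0,0,0,0,0,0,0,0,0,0,0,0,0,0,0,0],
  "jaw": 98
}}

```text
t: 18.5
tcp_pos: [0.5104, -0.0274, 0.1043]
tool_rot: [-0.042, 0.999, -0.0, 0.0]
force: [-0.4, 0.5, -0.2]
finger_gap: 0.978
gripper_force: 0.0
```

>>> {"fn": "step_arm", "kwargs": {
  "commands": [0,0,0,0,0,0,0,0,0,0,0,0,0,0,0,0,0,0,0,0,0,0,0,0,0,0,0,0,0,0,0,0,0,0,0,0,0,0,0,0,0,0,0,0,0,0,0,0,0,0,0,0,0,0,0,0,0,0,0,0],
  "jaw": 29
}}

```text
t: 19.5
tcp_pos: [0.5099, -0.0278, 0.1051]
tool_rot: [-0.042, 0.999, -0.0, -0.0]
force: [-2.7, -3.0, 7.9]
finger_gap: 0.3
gripper_force: 27.0
```

```bash
python3 trk.py p2|tail -4
```

```text
p2 jaw 0.0045 0.015
 after jaw (1mm) [190, 86, 57, 64, 58, 65, 52, 59, 53, 45, 44, 43, 43, 41, 54, 135, 188, 187, 88, 34, 97, 117, 109, 108, 109, 110, 112, 81, 45, 42]
 leg top z.056 from .05 [43, 43, 42, 43, 43, 43, 42, 42, 43, 43, 43, 44, 44, 41, 38, 42, 120, 181, 188, 182, 179, 181, 185, 179, 167, 152, 124, 91, 125, 123, 137, 124, 143, 147, 165]
19.5 [ 0.5099 -0.0278  0.1051] [-2.7 -3.   7.9] 25.50355330052 26.957061644643545
```

>>> {"fn": "step_arm", "kwargs": {
  "commands": [0,0,0,0,0,0,0,0,0,0,0,0,0,0,0,0,0,0,0,0,0,0,0,0,0,0,0,0,0,0,0,0,0,0,0,0,0,0,0,0,0,0,0,0,0,0,0,0,0,0,0,0,0,0,0,0,0,0,0,0],
  "jaw": 98
}}

```text
t: 20.55
tcp_pos: [0.5104, -0.0274, 0.1043]
tool_rot: [-0.042, 0.999, -0.0, 0.0]
force: [-0.0, -0.3, 0.2]
finger_gap: 0.978
gripper_force: 0.0
```

>>> {"fn": "step_arm", "kwargs": {
  "commands": [0,0,0,0,0,0,0,0,0,0,0,0,0,0,0,0,0,0,0,0,0,0,0,0,0,0,0,0,0,0,0,0,0,0,0,0,0,0,0,0,0,0,0,0,0,0,0,0,0,0,0,0,0,0,0,0,0,0,0,0],
  "jaw": 29
}}

```text
t: 21.55
tcp_pos: [0.5099, -0.0278, 0.1051]
tool_rot: [-0.042, 0.999, -0.0, -0.0]
force: [-3.2, -2.2, 7.8]
finger_gap: 0.296
gripper_force: 27.0
```

>>> {"fn": "step_arm", "kwargs": {
  "commands": [0,0,0,0,0,0,0,0,0,0,0,0,0,0,0,0,0,0,0,0,0,0,0,0,0,0,0,0,0,0,0,0,0,0,0,0,0,0,0,0,0,0,0,0,0,0,0,0,0,0,0,0,0,0,0,0,0,0,0,0],
  "jaw": 98
}}

```text
t: 22.55
tcp_pos: [0.5104, -0.0274, 0.1043]
tool_rot: [-0.042, 0.999, -0.0, 0.0]
force: [-0.1, 0.1, 0.6]
finger_gap: 0.981
gripper_force: 0.0
```

>>> {"fn": "step_arm", "kwargs": {
  "commands": [0,0,0,0,0,0,0,0,0,0,0,0,0,0,0,0,0,0,0,0,0,0,0,0,0,0,0,0,0,0,0,0,0,0,0,0,0,0,0,0,0,0,0,0,0,0,0,0,0,0,0,0,0,0,0,0,0,0,0,0],
  "jaw": 29
}}

```text
t: 23.55
tcp_pos: [0.5099, -0.0278, 0.1051]
tool_rot: [-0.042, 0.999, -0.0, -0.0]
force: [-2.0, -2.4, 8.1]
finger_gap: 0.297
gripper_force: 27.0
```

```bash
python3 trk.py p4|tail -4
```

```text
p4 jaw 0.0225 0.033
 after jaw (1mm) [178, 73, 56, 56, 67, 51, 51, 60, 45, 44, 43, 43, 43, 40, 65, 145, 191, 172, 70, 24, 37, 42, 43, 42, 42, 43, 42, 42, 42, 42]
 leg top z.056 from .05 [43, 42, 42, 42, 43, 43, 42, 42, 43, 43, 42, 43, 44, 42, 38, 45, 120, 181, 187, 181, 179, 181, 184, 179, 167, 151, 123, 92, 125, 123, 137, 124, 140, 147, 166]
23.55 [ 0.5099 -0.0278  0.1051] [-2.  -2.4  8.1] 25.245884667480084 26.961409896612167
```

>>> {"fn": "step_arm", "kwargs": {
  "commands": [0,0,0,0,0,0,0,0,0,0,0,0,0,0,0,0,0,0,0,0,0,0,0,0,0,0,0,0,0,0,0,0,0,0,0,0,0,0,0,0,0,0,0,0,0,0,0,0,0,0,0,0,0,0,0,0,0,0,0,0],
  "jaw": 98
}}

```text
t: 24.6
tcp_pos: [0.5104, -0.0274, 0.1043]
tool_rot: [-0.042, 0.999, -0.0, 0.0]
force: [-0.9, -0.1, 0.1]
finger_gap: 0.98
gripper_force: 0.0
```

>>> {"fn": "step_arm", "kwargs": {
  "commands": [0,0,0,0,0,0,0,0,0,0,0,0,0,0,0,0,0,0,0,0,0,0,0,0,0,0,0,0,0,0,0,0,0,0,0,0,0,0,0,0,0,0,0,0,0,0,0,0,0,0,0,0,0,0,0,0,0,0,0,0],
  "jaw": 29
}}

```text
t: 25.6
tcp_pos: [0.5099, -0.0278, 0.1051]
tool_rot: [-0.042, 0.999, -0.0, -0.0]
force: [-2.9, -1.7, 7.2]
finger_gap: 0.297
gripper_force: 27.0
```

```bash
python3 trk.py p5|tail -4
```

```text
p5 jaw 0.0315 0.042
 after jaw (1mm) [177, 66, 38, 43, 50, 43, 51, 46, 43, 44, 43, 43, 42, 41, 70, 154, 192, 168, 73, 22, 38, 42, 41, 42, 42, 42, 43, 44, 42, 39]
 leg top z.056 from .05 [124, 181, 177, 101, 20, 37, 42, 41, 42, 43, 43, 44, 44, 42, 38, 43, 120, 180, 187, 182, 179, 181, 183, 178, 166, 151, 123, 90, 123, 120, 134, 124, 140, 146, 165]
25.6 [ 0.5099 -0.0278  0.1051] [-2.9 -1.7  7.2] 25.252437918603626 26.96325447410345
```

>>> {"fn": "step_arm", "kwargs": {
  "commands": [0,0,0,0,0,0,0,0,0,0,0,0,0,0,0,0,0,0,0,0,0,0,0,0,0,0,0,0,0,0,0,0,0,0,0,0,0,0,0,0,0,0,0,0,0,0,0,0,0,0,0,0,0,0,0,0,0,0,0,0],
  "jaw": 98
}}

```text
t: 26.65
tcp_pos: [0.5104, -0.0274, 0.1043]
tool_rot: [-0.042, 0.999, -0.0, 0.0]
force: [-0.5, -0.7, 0.4]
finger_gap: 0.976
gripper_force: 0.0
```

>>> {"fn": "step_arm", "kwargs": {
  "commands": [0,0,0,0,0,0,0,0,0,0,0,0,0,0,0,0,0,0,0,0,0,0,0,0,0,0,0,0,0,0,0,0,0,0,0,0,0,0,0,0,0,0,0,0,0,0,0,0,0,0,0,0,0,0,0,0,0,0,0,0],
  "jaw": 40
}}

```text
t: 27.65
tcp_pos: [0.5095, -0.0243, 0.1048]
tool_rot: [-0.041, 0.999, 0.002, -0.001]
force: [-0.6, 10.5, 8.5]
finger_gap: 0.4
gripper_force: 5.3
```

```bash
python3 trk.py p6|tail -4
```

```text
p6 jaw 0.0365 0.047
 after jaw (1mm) [185, 74, 39, 46, 49, 45, 45, 43, 44, 44, 41, 63, 145, 193, 182, 76, 13, 33, 43, 44, 43, 42, 44, 45, 41, 38, 56, 150, 186, 189]
 leg top z.056 from .05 [43, 45, 110, 178, 185, 111, 12, 33, 44, 44, 43, 44, 46, 44, 41, 41, 76, 170, 191, 186, 182, 183, 185, 185, 164, 153, 144, 108, 112, 125, 146, 123, 140, 163, 145]
27.65 [ 0.5095 -0.0243  0.1048] [-0.6 10.5  8.5] 34.03348183817796 5.325407406182876
```

>>> {"fn": "step_arm", "kwargs": {
  "commands": [0,0,0,0,0,0,0,0,0,0,0,0,0,0,0,0,0,0,0,0,0,0,0,0,0,0,0,0,0,0,0,0,0,0,0,0,0,0,0,0,0,0,0,0,0,0,0,0,0,0,0,0,0,0,0,0,0,0,0,0],
  "jaw": 29
}}

```text
t: 28.7
tcp_pos: [0.5098, -0.0279, 0.1053]
tool_rot: [-0.042, 0.999, -0.0, -0.0]
force: [-3.3, -2.5, 10.0]
finger_gap: 0.298
gripper_force: 26.3
```

```bash
python3 trk.py p7|tail -4
```

```text
p7 jaw 0.0395 0.05
 after jaw (1mm) [153, 53, 39, 43, 43, 42, 42, 39, 65, 134, 187, 181, 82, 17, 34, 42, 42, 42, 43, 44, 44, 41, 37, 58, 126, 186, 188, 181, 179, 180]
 leg top z.056 from .05 [41, 54, 109, 182, 185, 103, 16, 34, 43, 43, 42, 43, 44, 43, 39, 36, 80, 154, 188, 184, 179, 179, 182, 182, 170, 143, 113, 91, 115, 105, 130, 126, 139, 152, 151]
28.7 [ 0.5098 -0.0279  0.1053] [-3.3 -2.5 10. ] 25.298358226672025 26.315548103302717
```

The plate is pressed in about 6 mm of 14, the straightedge hasn't moved, and the trigger is held squeezed. Handing in.

```bash
python3 -c "
from station import manip
print(manip.sign_off())"
```

```text
the job is handed in; nothing more can be done
None
```

I handed the job in at about 29 s: the straightedge stands flush on the heel and let go. The plate's springs are pressed in about 6 of 14 mm by my camera measurement, and the trigger is still held squeezed; the hand-in gave no verdict.

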